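Refit the controller knob and hold it in

ROBOT

A 6-joint arm with a two-finger parallel gripper is mounted at the origin on a cart in front of the work surface, level with it; the furniture and walls round the work are solid. World frame = base frame: x ahead of the robot, y to its left, z up, the work surface at z = 0. Lengths are in mm, angles in rad, forces in N, time in s.
With the tool pointing down it reaches from about 325 to 775 mm from the base axis. Payload 9.3 kg.
Tool frame: the origin (TCP) lies midway between the tips of the shut fingers; the grasp point (between the pads) lies 19 mm behind it (bot.grip_depth is the distance from the TCP to the grasp point, in mm); z points along the fingers, y is the line along which they close (so a half turn about z gives the same grasp; the last joint's range is limited). The gripper opens to 85 mm and grips with 20 to 120 N. Pads are 22 mm wide; open, the fingers measure 114 mm over their backs; the gripper's body (76 mm by 85 mm) begins 54 mm behind the grasp point. The pads swing forward as they close: fully open they stand 13 mm farther back than shut.
Start: joints at [0.999, 0.259, 0.021, 1.334, 0, 1.418], TCP at [223.666, 502.464, 231.279] pointing down, gripper open.
Joint ranges: [-3.04, 3.04], [-0.91, 1.82], [-1.04, 1.36], [-1.92, 1.95], [-1.52, 1.45], [-3.14, 3.14]. Speed limits (rad/s): [2.22, 2.22, 2.79, 3.14, 3.14, 3.14].

INTERFACE

Orientations are given as a unit quaternion [x, y, z, w].
In Python, from workcell import bot gives the robot as it stands.
- The arm moves only by the tool drive_tool, never from a script. Its argument "targets" is text: rows parted by semicolons, each of 7 numbers parted by spaces: the turn, a rotation vector about the tool's x, y, z in fractions of the full range, 1 being 2 pi rad, then the shift along the tool's x, y, z in shares of 80 cm (1.0 is 80 cm), then the opening, from -1 (shut) to 1 (fully open). A call has 1 to 12 rows; each row is the pose to reach, as a shift and turn from the pose commanded when the call began, along the tool's axes at that moment; what a row does not reach only later rows make up. A row lasts 1/10 s, in which the tool goes at most 50 mm and 8.59 degrees, less where a joint would pass 70% of its speed; a pose out of reach is approached as far as the arm can. A shift or turn number past 1, either way, is cut back to 1. A call with a gripper value outside its range is refused whole. The fingers move at their own pace and stop on an object; "newtons" is the grip in N (left out, the last holds). Time passes only in rows, so rows that repeat a pose let the fingers close. It gives the time, the measured TCP pose, the force, the opening and the grip force at its end, in the units of the state.
- bot.state(): the state, without advancing time (a new reading comes with each control period).
- bot.read_camera(name): name is "side" or "top" or "wrist"; returns the picture (400x640x3 uint8, blue, green, red); there is no depth.
- bot.camera_info(name): a dict with "fx", "fy", "cx", "cy" (pixels), "k1" (the pictures are not rectified: a ray, as slopes to the right and down, at radius r is drawn at 1 + k1 r^2 times it, then the intrinsics apply), "R" (3x3) and "t" (3): a world point X has camera coordinates R X + t. Camera axes: x right, y down, z forward; pixel columns grow to the right and rows downward; lengths in mm; the calibration is good to about 2 mm. A picture is of the moment at which its call begins: read the wrist's pose just before it. camera_info takes no time and is no camera call; for the wrist camera it gives the pose at the moment of the call.
- bot.sign_off(): hands the job in; it is judged then, once.
The state is a dict: "time": time; "joints": joint angles; "dq": joint speeds; "tau": joint torques, N m; "eef_pos": TCP position; "ee_rot": TCP orientation; "ft_force": force on the tool from outside, world axes, zero at the start; "torque": the same for the moment, N m; "gripper_width": opening from 0.0 (shut) to 1.0 (fully open); "grip_force": force on a finger pad.
Only numpy, scipy, OpenCV 4.12 (cv2) and the standard library are available. Lean on these libraries where they do the work, as an engineer would, in place of code of your own. Each camera call takes 0.05 s, during which the arm holds its last target. There are 200 camera calls.

TASK

The speed controller on the bench has lost its knob: pull open the drawer of the small wooden cabinet, take the black knob out and turn it so that its key flat matches the flat of the controller's D-shaped spindle. Push it fully home on the spindle, then press knob and spindle right down against the spring. Finish while still gripping the knob and holding it pressed in; do not let go.

Things in the scene. Friction and masses are not known exactly. Their poses are not given: they have to be found in the camera images.
- cabinet: Small low cabinet of pale wood with one drawer, 220 deep (x) x 200 wide (y) x 90 high, fixed to the bench. Origin: centre of its underside; x points from its drawer front to its back, z up. The drawer opens along the cabinet's -x (roughly toward the robot). It may stand left or right of the controller.
- cabinet_drawer0 (a joint): How far the drawer is open, in m: 0 shut, 0.150 at its stop; about 1 N of friction, stays where it is left. At the start shut or up to 0.015 ajar. Inside: 158 wide, walls 52 high, floor 22 above the bench. Open 0.1 or more, it brings the knob clear in front of the cabinet.
- cabinet_drawer0_handle (a point): Middle of the drawer's steel bar handle: a level round bar 11 thick, 100 long (along the cabinet's y), its axis 35 in front of the drawer front and 52 above the bench, on two 8 mm posts 42 either side of the middle. Axes as the cabinet's. Can be pinched from above, one finger behind the bar (30 of room), one in front.
- knob: Loose black plastic knob, about 70 g, 48 high, standing upright in the front of the drawer. Hub 35 in diameter, 22 high; above it (z 22 to 48) a grip bar 16 wide (y), sides parallel from x = -24 to +18, tapering to a blunt pointer at x = +30, with a pale line on top at that end. Origin: on the axis at the underside; x along the bar to the pointer, z up.
- knob_seat (a point): Roof of the knob's bore, on its axis, 18 above its underside; axes as the knob's. The bore is D-shaped, open below, 18 deep, 22.4 in diameter, with its key flat 6.2 from the axis on the pointer side (+x). This point meets the spindle's tip when the knob is home.
- controller: Speed controller: grey metal box 200 deep (x) x 150 wide (y) x 60 high with an aluminium top, fixed to the bench. Origin: centre of its underside; x points away from the robot, z up. Its bare steel spindle stands upright on the top, 50 in front (-x) of the centre. It may stand left or right of the cabinet.
- spindle_tip (a point): Centre of the spindle's top end, 90 above the bench (30 above the box) when not pressed. D-shaped: 20 in diameter, one flat 5 from the axis, its top 8 mm tapered in by 2.5. x points out of the flat, z up: the knob fits only with its x along this x (within about 8 degrees), with 1.2 clearance all round.
- spindle_turn (a joint): Angle of the spindle about its upright axis, rad; 0 when the flat faces along the controller's +x, grows anticlockwise seen from above, stops at +-1.3. Starts anywhere within +-0.9; stiff (about 0.12 N m), stays where it is left.
- spindle_press (a joint): How far the spindle is pressed down, in m: 0 up, 0.008 at its stop. Spring: starts to move at 4 N, about 7 N at 0.004, 10.4 N at 0.008; comes back up when not pressed.
Not all that is in view belongs to the job. What is meant by the controller is not blue, and is the larger of those in its own colour.

How it is judged (in metres and radians):
On the way, in this order (a step that is already met when the one before it is completed fails the run):
1. the drawer is pulled open at least 90 mm (value of joint cabinet_drawer0 above 0.09 m), for 0.2 s.
2. the knob is lifted out of the drawer in the gripper (height (world z) of knob above 0.08 m and contact force between the fingers and knob above 1 N), for 0.2 s.
At the end, for the whole second after the job is handed in: The knob sits upright and fully home on the spindle (bore roof within 2 mm of the spindle's tip, axes within 2.5 mm, flats matched), the spindle is pressed down at least 5 of its 8 mm, and the fingers still hold the knob (horizontal distance between knob_seat and spindle_tip below 0.0025 m and z of knob_seat in the frame of spindle_tip between -0.003 and 0.002 m and angle between the x axis of knob_seat and the x axis of spindle_tip, either way round below 0.25 rad and angle between knob's own z axis and vertical below 0.12 rad and value of joint spindle_press above 0.005 m and contact force between the fingers and knob above 1 N); the arm keeps its last pose, push and grip.
It also fails if it takes over 51 s, if anything falls off the work surface, if the arm or the gripper's body presses on something with over 40 N, if the wrist force passes 120 N, or if a joint passes its speed limit or range.

## Working session

There is one attempt and no reset: what is moved stays moved. The work goes in short steps, Python scripts to look and compute and a tool call to move; the robot and the scene stay as the last step left them, time stands still between calls to the robot, and variables do not carry over. Pictures are saved under pics/ and viewed, at most 10 in all, crops included, and the job is handed in when it is done.

Besides the shell and the picture viewer there is one more tool, called after "Request:" by a JSON object that holds its "fn" and its "kwargs". drive_tool: Moves the arm, as the interface text tells. Its arguments: {"type":"object","properties":{"targets":{"type":"string"},"newtons":{"type":"number"}},"required":["targets"]}

```bash
mkdir -p pics; cat > h.py <<'E'
import numpy as np, cv2
from workcell import bot
from scipy.spatial.transform import Rotation as Ro
def ray(ci,u,v):
    d=np.array([(u-ci["cx"])/ci["fx"],(v-ci["cy"])/ci["fy"]]); p=d.copy()
    for _ in range(30): p=d/(1+ci["k1"]*(p@p))
    R=np.array(ci["R"]);t=np.array(ci["t"])
    return -R.T@t, R.T@np.array([p[0],p[1],1])
def at(ci,u,v,z):
    o,d=ray(ci,u,v); return o+d*(z-o[2])/d[2]
def proj(ci,X):
    c=np.array(ci["R"])@np.array(X,float)+np.array(ci["t"]);p=c[:2]/c[2];p=p*(1+ci["k1"]*(p@p))
    return np.array([ci["fx"]*p[0]+ci["cx"],ci["fy"]*p[1]+ci["cy"]])
def move(X,rotvec_world_z=0):
    "world delta -> tool shift"
    s=bot.state();return Ro.from_quat(s["ee_rot"]).inv().apply(X)
E
python3 - <<'E'
from h import *
s=bot.state();print(s)
for n in("top","side"):
    cv2.imwrite(f"pics/{n}0.png",bot.read_camera(n)); ci=bot.camera_info(n)
    print(n,ci)
E
```

```text
{'time': 0.0, 'joints': array([ 9.99378107e-01,  2.59205014e-01,  2.07500759e-02,  1.33370310e+00,
       -8.14662776e-06,  1.41819239e+00]), 'dq': array([ 0.00078685, -0.00011487,  0.00026593, -0.00025677,  0.00030853,
       -0.00048892]), 'tau': array([-1.91952655e-03, -5.55645490e+01,  3.44531965e+01,  1.37066399e-02,
       -2.40456093e-04, -9.70413510e-06]), 'eef_pos': array([223.52461019, 502.21730875, 230.65460583]), 'ee_rot': array([ 2.07879976e-01,  9.78154104e-01, -6.38170160e-04, -2.37319808e-04]), 'ft_force': array([-0.26233535, -0.37954001, -0.41490155]), 'torque': array([-0.06299098, -0.0277251 ,  0.04961495]), 'grip_force': 0.0, 'gripper_width': 0.9990217139756805}
top {'fx': 394.6685506151785, 'fy': 394.6685506151785, 'cx': 322.5864463400163, 'cy': 197.71799865715235, 'k1': -0.022580842542875647, 'R': array([[ 0.01492709, -0.99988389,  0.00306302],
       [-0.9976595 , -0.01509818, -0.06669015],
       [ 0.06672866, -0.00206036, -0.99776903]]), 't': array([-227.78463489,  540.31403492, 1482.65442245])}
side {'fx': 372.4266908427089, 'fy': 372.4266908427089, 'cx': 320.91249532769115, 'cy': 195.51059000924747, 'k1': -0.012532804870064274, 'R': array([[ 0.90104889, -0.43363246,  0.00858979],
       [-0.13916634, -0.30781942, -0.94121195],
       [ 0.41078416,  0.84688258, -0.33770739]]), 't': array([-575.56436971,  106.59758778, 1176.68179343])}
```

View pics/top0.png

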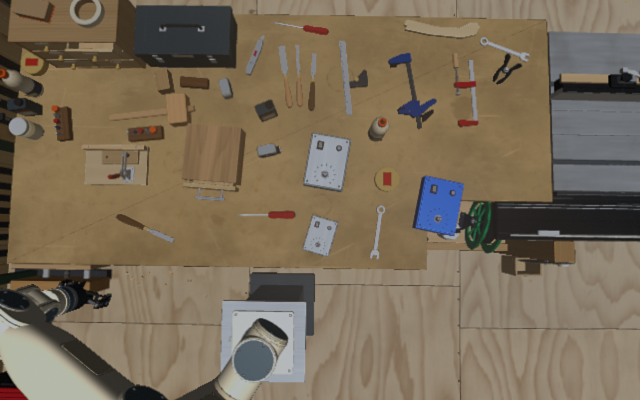

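View pics/side0.png

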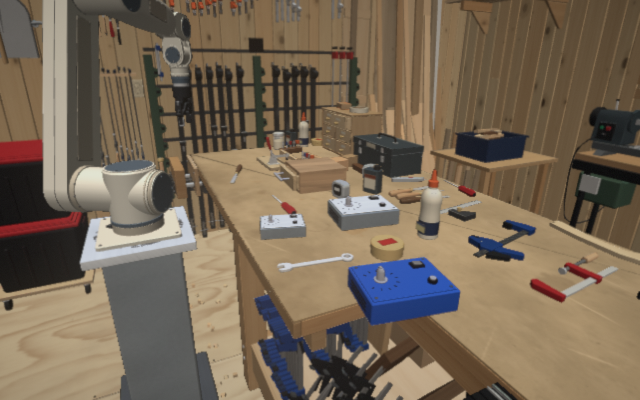

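The top view shows the cabinet at about (212,155) with its handle at (211,198). The larger grey controller is at (327,162), with a small grey decoy at (320,235) and a blue one at (438,205). I'll enlarge the relevant part.

```bash
python3 - <<'E'
from h import *
im=cv2.imread("pics/top0.png")[115:210,175:355]
cv2.imwrite("pics/crop.png",cv2.resize(im,(792,418),interpolation=cv2.INTER_CUBIC))
E
```

```text
(no output)
```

View pics/crop.png

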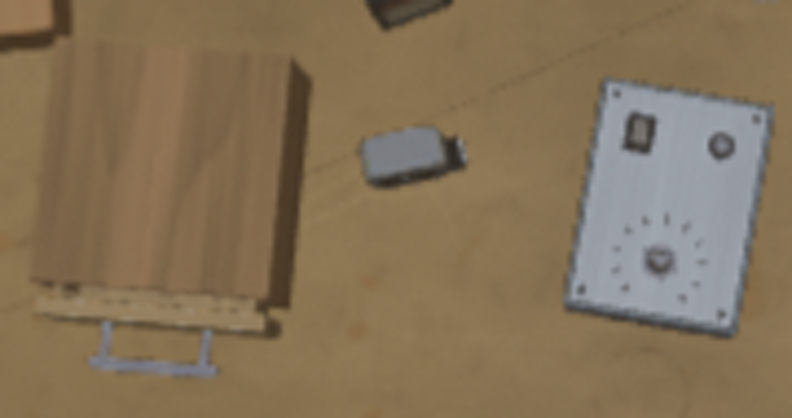

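The crop (scale 4.4, offset 175,115) shows the handle bar from (92,361) to (214,372). The cabinet's top corners are (52,40), (293,58), (270,297) and (32,280). The controller's corners are (605,78), (772,104), (735,330) and (567,303), with the spindle at about (659,258).

```bash
python3 - <<'E'
from h import *
ci=bot.camera_info("top")
f=lambda p,z:at(ci,175+(p[0]+.5)/4.4-.5,115+(p[1]+.5)/4.4-.5,z)
h=[f(p,57) for p in((92,361),(214,372))]
c=[f(p,90) for p in((52,40),(293,58),(270,297),(32,280))]
k=[f(p,60) for p in((605,78),(772,104),(735,332),(567,303))]
for n,q in(("handle",h),("cab",c),("con",k)):
    q=np.array(q);print(n,q.round(0).tolist(),q.mean(0).round(1),[round(float(np.linalg.norm(q[i]-q[i-1])),0) for i in range(len(q))])
print("tip",f((659,258),90))
d=h[0]-h[1];print("handle yaw (y axis)",np.degrees(np.arctan2(-d[0],d[1])))
for q in(c,k):
    x=q[0]+q[1]-q[2]-q[3];y=q[0]+q[3]-q[1]-q[2];print(np.degrees(np.arctan2(x[1],x[0])),np.degrees(np.arctan2(-y[0],y[1])))
s=bot.state();print(Ro.from_quat(s["ee_rot"]).as_matrix().round(3))
w=bot.camera_info("wrist");R=np.array(w["R"]);o=-R.T@w["t"];print("wristcam",o,R[2],w["fx"])
E
```

```text
handle [[538.0, 252.0, 57.0], [530.0, 149.0, 57.0]] [534.  200.3  57. ] [104.0, 104.0]
cab [[804.0, 285.0, 90.0], [791.0, 83.0, 90.0], [591.0, 96.0, 90.0], [602.0, 294.0, 90.0]] [697.1 189.4  90. ] [202.0, 203.0, 201.0, 198.0]
con [[785.0, -177.0, 60.0], [765.0, -319.0, 60.0], [570.0, -290.0, 60.0], [593.0, -148.0, 60.0]] [ 678.4 -233.3   60. ] [195.0, 144.0, 197.0, 144.0]
tip [ 628.16179663 -224.70449943   90.        ]
handle yaw (y axis) -4.27262607756984
-3.0800899370727923 -3.4032801993784623
-8.507375884305848 -8.516014699488144
[[-0.914  0.407 -0.001]
 [ 0.407  0.914 -0.001]
 [ 0.    -0.001 -1.   ]]
wristcam [164.31786936 528.85971627 373.55131821] [ 0.23653341 -0.10685852 -0.96572936] 302.09605708246227
```

```bash
cat >> h.py <<'E'
def goal(pos,yaw):
    "tool shift + rotvec(deg) to TCP pos, pointing down, tool y at world angle yaw (deg)"
    s=bot.state();R=Ro.from_quat(s["ee_rot"])
    a=np.radians(yaw);y=np.array([np.cos(a),np.sin(a),0]);z=np.array([0,0,-1.]);G=Ro.from_matrix(np.column_stack([np.cross(y,z),y,z]))
    print("t",round(s["time"],2),"pos",s["eef_pos"].round(1),"rot",np.degrees((R.inv()*G).as_rotvec()).round(2),"shift",R.inv().apply(np.array(pos)-s["eef_pos"]).round(1),"q6",s["joints"][5].round(2),"F",s["ft_force"].round(1),"w",round(s["gripper_width"],3),"g",s["grip_force"])
E
python3 -c "
from h import *
goal([534,200.3,140],-3.5)"
```

```text
t 0.1 pos [223.5 502.3 230.7] rot [-6.00e-02  3.00e-02  6.95e+01] shift [-406.4 -149.5   90.8] q6 1.42 F [-0.8 -0.7 -0.4] w 0.999 g 0.0
```

The manual's scale: shifts go in shares of 80 cm and turns go in shares of 2 pi rad. Converting my numbers, -406.4 mm / 800 = -0.508, -149.5 mm / 800 = -0.1869, 69.5 degrees / 360 = 0.1931.

Request:
{"fn": "drive_tool", "kwargs": {"targets": "0 0 0.1931 -0.508 -0.1869 0.1135 -0.4;0 0 0.1931 -0.508 -0.1869 0.1135 -0.4;0 0 0.1931 -0.508 -0.1869 0.1135 -0.4;0 0 0.1931 -0.508 -0.1869 0.1135 -0.4;0 0 0.1931 -0.508 -0.1869 0.1135 -0.4;0 0 0.1931 -0.508 -0.1869 0.1135 -0.4;0 0 0.1931 -0.508 -0.1869 0.1135 -0.4;0 0 0.1931 -0.508 -0.1869 0.1135 -0.4;0 0 0.1931 -0.508 -0.1869 0.1135 -0.4;0 0 0.1931 -0.508 -0.1869 0.1135 -0.4;0 0 0.1931 -0.508 -0.1869 0.1135 -0.4;0 0 0.1931 -0.508 -0.1869 0.1135 -0.4", "newtons": 40}}

```text
time: 1.3
eef_pos: [533.5, 201.1, 140.5]
ee_rot: [0.728, 0.685, -0.0, -0.0]
ft_force: [-0.9, 0.6, -0.1]
gripper_width: 0.298
grip_force: 0.0
```

```bash
python3 - <<'E'
from h import *
goal([534,200.3,33],-3.5)
ci=bot.camera_info("wrist");im=bot.read_camera("wrist")
print([proj(ci,p).round(0) for p in([538,252,57],[530,149,57],[534,200,33])])
cv2.imwrite("pics/w1.png",im)
E
```

```text
t 1.3 pos [533.5 201.1 140.5] rot [-0.03 -0.01  0.04] shift [ -0.8   0.6 107.5] q6 1.84 F [-0.9  0.6 -0.1] w 0.298 g 0.0
[array([319., 141.]), array([317., 268.]), array([318., 201.])]
```

View pics/w1.png

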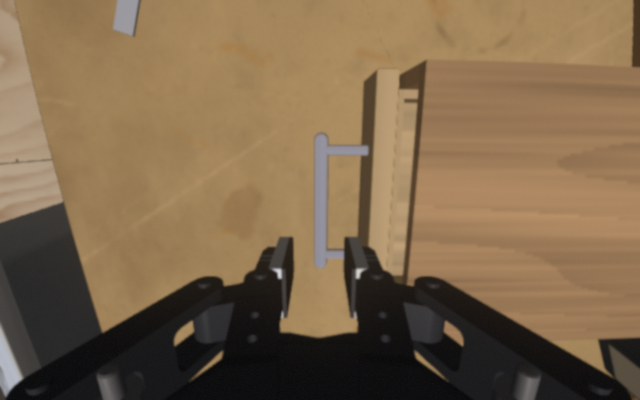

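The wrist view shows the bar at u≈321, v 136 to 265, centred between the fingers and parallel to them. I'll go down and grip it.

To row units: 107 mm / 800 = 0.1338, 2.5 mm / 800 = 0.0031.

Request:
{"fn": "drive_tool", "kwargs": {"targets": "0 0 0 -0.0013 0.0031 0.05 -0.4;0 0 0 -0.0013 0.0031 0.0938 -0.4;0 0 0 -0.0013 0.0031 0.1188 -0.4;0 0 0 -0.0013 0.0031 0.1325 -0.4;0 0 0 -0.0013 0.0031 0.1338 -0.4;0 0 0 -0.0013 0.0031 0.1338 -1;0 0 0 -0.0013 0.0031 0.1338 -1;0 0 0 -0.0013 0.0031 0.1338 -1;0 0 0 -0.0013 0.0031 0.1338 -1;0 0 0 -0.0013 0.0031 0.1338 -1", "newtons": 40}}

```text
time: 2.35
eef_pos: [537.0, 200.4, 34.6]
ee_rot: [0.728, 0.686, 0.001, 0.0]
ft_force: [-0.2, 2.4, 4.8]
gripper_width: 0.111
grip_force: 39.2
```

To row units: -117 mm / 800 = -0.1463, -115 mm / 800 = -0.1438.

Request:
{"fn": "drive_tool", "kwargs": {"targets": "0 0 0 0 -0.0063 0 -1;0 0 0 0 -0.0188 0 -1;0 0 0 0 -0.0338 0 -1;0 0 0 0 -0.0488 0 -1;0 0 0 0 -0.0638 0 -1;0 0 0 0 -0.0788 0 -1;0 0 0 0 -0.0938 0 -1;0 0 0 0 -0.1088 0 -1;0 0 0 0 -0.1238 0 -1;0 0 0 0 -0.1363 0 -1;0 0 0 0 -0.1438 0 -1;0 0 0 0 -0.1463 0 -1"}}

```text
time: 3.55
eef_pos: [420.0, 208.0, 34.6]
ee_rot: [0.728, 0.686, 0.002, -0.0]
ft_force: [2.1, 6.5, 4.8]
gripper_width: 0.112
grip_force: 39.3
```

To row units: -150 mm / 800 = -0.1875, -130 mm / 800 = -0.1625.

Request:
{"fn": "drive_tool", "kwargs": {"targets": "0 0 0 0 0 0 -0.4;0 0 0 0 0 0 -0.4;0 0 0 0 0 0 -0.4;0 0 0 0 0 -0.05 -0.4;0 0 0 0 0 -0.1125 -0.4;0 0 0 0 0.025 -0.1625 0.5;0 0 0 0 0.025 -0.1875 0.5;0 0 0 0 0.025 -0.1875 0.5;0 0 0 0 0.025 -0.1875 0.5"}}

```text
time: 4.45
eef_pos: [439.6, 205.2, 183.0]
ee_rot: [0.728, 0.685, -0.0, -0.0]
ft_force: [0.3, 0.6, -1.2]
gripper_width: 0.748
grip_force: 0.0
```

```bash
python3 - <<'E'
from h import *
goal([534,200.3,33],-3.5)
ci=bot.camera_info("wrist");im=bot.read_camera("wrist")
import pickle;pickle.dump(ci,open("w2.pkl","wb"))
cv2.imwrite("pics/w2.png",im)
E
```

```text
t 4.45 pos [439.6 205.2 183. ] rot [-0.02  0.01 -0.01] shift [  1.   94.6 150. ] q6 1.9 F [ 0.3  0.6 -1.2] w 0.748 g 0.0
```

View pics/w2.png

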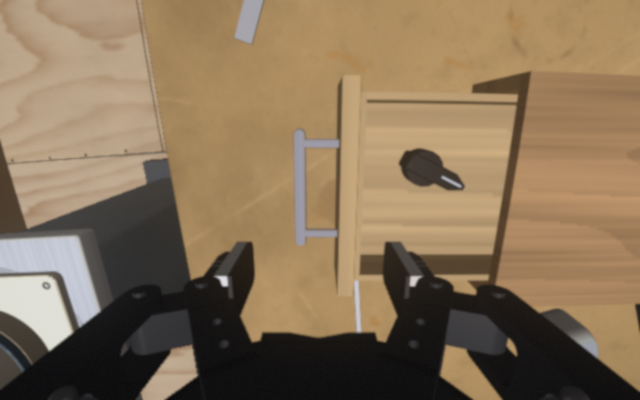

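The drawer is open, with the knob at about (428,170) and its pointer toward the lower right, ending near (463,186). I'll enlarge it.

```bash
python3 - <<'E'
from h import *
im=cv2.imread("pics/w2.png")[135:205,385:480]
cv2.imwrite("pics/k.png",cv2.resize(cv2.convertScaleAbs(im,alpha=1.7,beta=20),(760,560),interpolation=cv2.INTER_CUBIC))
E
```

```text
(no output)
```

View pics/k.png

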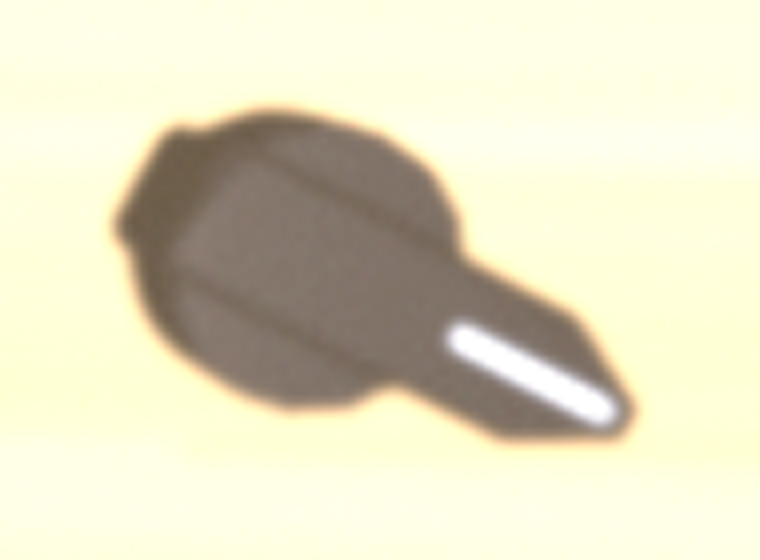

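```bash
cat > fit.py <<'E'
from h import *
import pickle
from scipy.optimize import differential_evolution as DE
ci=pickle.load(open("w2.pkl","rb"));im=cv2.imread("pics/w2.png")
g=im.max(2);x0,y0,x1,y1=385,135,480,205
S=8
m=cv2.resize(im[y0:y1,x0:x1].max(2),None,fx=S,fy=S,interpolation=cv2.INTER_CUBIC)
mask=(m<110).astype(np.uint8)
# add pale line: fill holes
c,_=cv2.findContours(mask,cv2.RETR_EXTERNAL,cv2.CHAIN_APPROX_NONE);c=max(c,key=cv2.contourArea)
mask[:]=0;cv2.drawContours(mask,[c],-1,1,-1);print(mask.sum(),cv2.boundingRect(c))
t=np.linspace(0,2*np.pi,40)
hub=np.c_[17.5*np.cos(t),17.5*np.sin(t)]
bar=np.array([[-24,-8],[18,-8],[30,-2],[30,2],[18,8],[-24,8]])
def sil(p,dz=22):
    a=p[2];R=np.array([[np.cos(a),-np.sin(a)],[np.sin(a),np.cos(a)]]);out=np.zeros_like(mask)
    for sh,lo,hi in((hub,0,22),(bar,22,48)):
        P=[proj(ci,[*(R@q+p[:2]),z+dz]) for q in sh for z in(lo,hi)]
        P=((np.array(P)-[x0,y0]+.5)*S-.5).round().astype(np.int32)
        cv2.fillPoly(out,[cv2.convexHull(P)],1)
    return out
def cost(p): o=sil(p);return 1-(o&mask).sum()/(o|mask).sum()
p0=at(ci,433,170,60)
r=DE(cost,[(p0[0]-20,p0[0]+20),(p0[1]-20,p0[1]+20),(-1.2,.2)],seed=0,maxiter=40,popsize=10)
print(p0,r.x,np.degrees(r.x[2]),r.fun)
E
python3 fit.py
```

```text
103946 (116, 111, 517, 329)
[543.68315667 222.33627576  60.        ] [ 5.40672217e+02  2.21740134e+02 -5.05093102e-01] -28.939702979859547 0.060717030607170264
```

```bash
python3 -c "
from h import *
goal([540.7,221.7,47.5],61.1)"
```

```text
t 4.5 pos [439.2 205.1 182.4] rot [-1.00e-01 -2.00e-02 -6.46e+01] shift [ 22.8 100.5 134.8] q6 1.9 F [ 0.4 -0.5 -0. ] w 0.75 g 0.0
```

To row units: 100.5 mm / 800 = 0.1256, 22.8 mm / 800 = 0.0285, -64.6 degrees / 360 = -0.1794.

Request:
{"fn": "drive_tool", "kwargs": {"targets": "0 0 -0.1794 0.0285 0.1256 0.05 0;0 0 -0.1794 0.0285 0.1256 0.075 0;0 0 -0.1794 0.0285 0.1256 0.0875 0;0 0 -0.1794 0.0285 0.1256 0.0875 0;0 0 -0.1794 0.0285 0.1256 0.0875 0;0 0 -0.1794 0.0285 0.1256 0.0875 0;0 0 -0.1794 0.0285 0.1256 0.0875 0;0 0 -0.1794 0.0285 0.1256 0.0875 0;0 0 -0.1794 0.0285 0.1256 0.0875 0;0 0 -0.1794 0.0285 0.1256 0.0875 0"}}

```text
time: 5.5
eef_pos: [540.9, 221.9, 112.4]
ee_rot: [0.251, 0.968, -0.0, -0.001]
ft_force: [-0.4, 0.4, 0.3]
gripper_width: 0.499
grip_force: 0.0
```

```bash
python3 - <<'E'
from h import *
goal([540.7,221.7,47.5],61.1)
cv2.imwrite("pics/w3.png",bot.read_camera("wrist"))
E
```

```text
t 5.5 pos [540.9 221.9 112.4] rot [-0.08 -0.08 -0.14] shift [-0.  -0.2 64.9] q6 0.75 F [-0.4  0.4  0.3] w 0.499 g 0.0
```

View pics/w3.png

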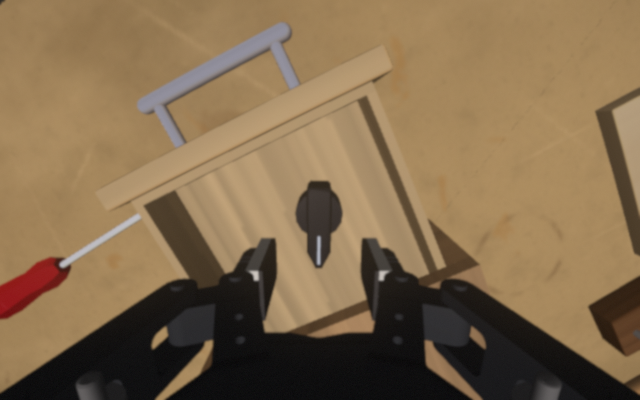

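The knob bar stands vertical in the picture at u≈319, midway between the fingers. I'll descend, close and lift.

Request:
{"fn": "drive_tool", "kwargs": {"targets": "0 0 0 0 0 0.0438 0;0 0 0 0 0 0.0688 0;0 0 0 0 0 0.08 0;0 0 0 0 0 0.0806 0;0 0 0 0 0 0.0806 -1;0 0 0 0 0 0.0806 -1;0 0 0 0 0 0.0806 -1;0 0 0 0 0 0.0806 -1;0 0 0 0 0 0.0806 -1;0 0 0 0 0 0.0806 -1", "newtons": 60}}

```text
time: 6.55
eef_pos: [542.2, 222.2, 50.2]
ee_rot: [0.25, 0.968, 0.001, 0.001]
ft_force: [-0.2, -0.3, 6.5]
gripper_width: 0.173
grip_force: 59.1
```

To row units: -150 mm / 800 = -0.1875, -140 mm / 800 = -0.175.

Request:
{"fn": "drive_tool", "kwargs": {"targets": "0 0 0 0 0 -0.0188 -1;0 0 0 0 0 -0.05 -1;0 0 0 0 0 -0.0938 -1;0 0 0 0 0 -0.1375 -1;0 0 0 0 0 -0.175 -1;0 0 0 0 0 -0.1875 -1;0 0 0 0 0 -0.1875 -1;0 0 0 0 0 -0.1875 -1"}}

```text
time: 7.35
eef_pos: [541.0, 221.9, 197.7]
ee_rot: [0.25, 0.968, -0.0, -0.001]
ft_force: [0.3, -0.4, -0.9]
gripper_width: 0.171
grip_force: 58.5
```

```bash
python3 - <<'E'
from h import *
goal([560,-190,200],61.1)
E
```

```text
t 7.35 pos [541.  221.9 197.7] rot [-0.06 -0.07  0.  ] shift [-215.7 -351.4   -2.2] q6 0.75 F [ 0.3 -0.4 -0.9] w 0.171 g 58.5442453622818
```

```bash
python3 -c "
from h import *
goal([687,-234,200],81.5)"
```

```text
t 7.35 pos [541.  221.9 197.7] rot [ -0.05  -0.08 -20.4 ] shift [-348.1 -328.6   -2.4] q6 0.75 F [ 0.3 -0.4 -0.9] w 0.171 g 58.5442453622818
```

To row units: -348 mm / 800 = -0.435, -328.6 mm / 800 = -0.4108, -20.4 degrees / 360 = -0.0567.

Request:
{"fn": "drive_tool", "kwargs": {"targets": "0 0 -0.0567 -0.0313 -0.03 -0.003 -1;0 0 -0.0567 -0.435 -0.4108 -0.003 -1;0 0 -0.0567 -0.435 -0.4108 -0.003 -1;0 0 -0.0567 -0.435 -0.4108 -0.003 -1;0 0 -0.0567 -0.435 -0.4108 -0.003 -1;0 0 -0.0567 -0.435 -0.4108 -0.003 -1;0 0 -0.0567 -0.435 -0.4108 -0.003 -1;0 0 -0.0567 -0.435 -0.4108 -0.003 -1;0 0 -0.0567 -0.435 -0.4108 -0.003 -1;0 0 -0.0567 -0.435 -0.4108 -0.003 -1;0 0 -0.0567 -0.435 -0.4108 -0.003 -1;0 0 -0.0567 -0.435 -0.4108 -0.003 -1"}}

```text
time: 8.55
eef_pos: [686.8, -235.0, 198.2]
ee_rot: [0.075, 0.997, 0.001, -0.002]
ft_force: [-1.1, 1.4, -0.4]
gripper_width: 0.173
grip_force: 58.7
```

```bash
python3 - <<'E'
from h import *
import pickle
goal([687,-234,200],81.5)
ci=bot.camera_info("wrist");im=bot.read_camera("wrist");pickle.dump(ci,open("w4.pkl","wb"));cv2.imwrite("pics/w4.png",im)
u,v=proj(ci,[628,-225,90]).astype(int);print(u,v)
a=cv2.resize(im,(320,200));c=im[max(v-40,0):v+40,u-50:u+50];c=cv2.resize(c,None,fx=7.5,fy=7.5,interpolation=cv2.INTER_CUBIC)
c=c[:590];c[-150:,:240]=cv2.resize(im,(240,150))
cv2.imwrite("pics/w4c.png",c);print(max(v-40,0),u-50,c.shape)
E
```

```text
t 8.55 pos [ 686.8 -235.   198.2] rot [ 0.08 -0.24 -0.12] shift [-0.1  1.  -1.8] q6 -0.29 F [-1.1  1.4 -0.4] w 0.173 g 58.69943976402283
319 128
88 269 (590, 750, 3)
```

View pics/w4c.png

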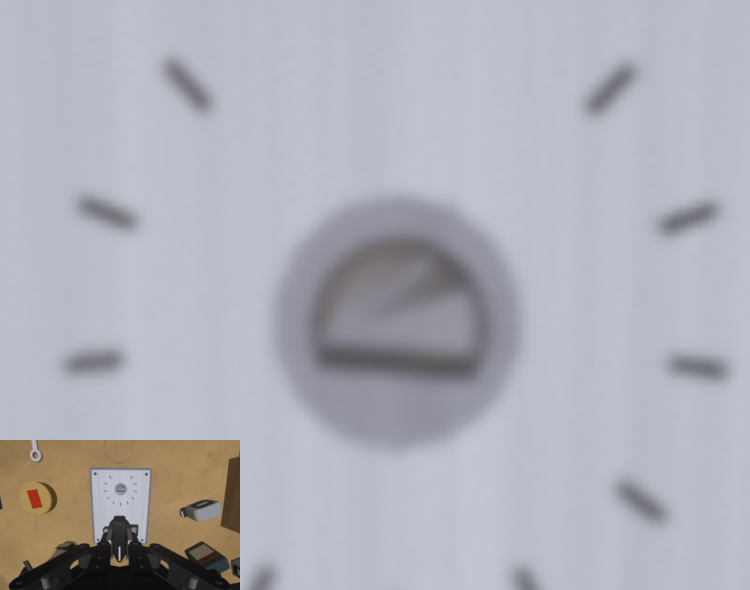

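The view shows the spindle's flat facing image-down, its edge running from (318,352) to (478,365) in the crop. The D outline spans 312 to 490 with its top at 236. The collar is centred at (397,322). Next I'll measure the spindle and check the held knob against its predicted outline.

```bash
python3 - <<'E'
from h import *
import pickle
ci=pickle.load(open("w4.pkl","rb"));im=cv2.imread("pics/w4.png")
f=lambda u,v,z:at(ci,269+(u+.5)/7.5-.5,88+(v+.5)/7.5-.5,z)
print("c82",f(401,325,82),"collar60",f(397,322,60), "top(236) r10 @82",f(401,236,82))
for a,b in(((318,347),(478,360)),((318,370),(478,377))):
    d=f(*b,82)-f(*a,82);print("edge yaw",np.degrees(np.arctan2(d[1],d[0])),np.linalg.norm(d),"mid",(f(*a,82)+f(*b,82))/2)
s=bot.state();R=Ro.from_quat(s["ee_rot"]).as_matrix();p=s["eef_pos"]
o=p+R[:,2]*28.2
K=np.column_stack([-R[:,0],R[:,1],-R[:,2]])
t=np.linspace(0,2*np.pi,40)
x0,y0=255,190;S=6;c=cv2.resize(cv2.convertScaleAbs(im[y0:y0+95,x0:x0+130],alpha=2),None,fx=S,fy=S,interpolation=cv2.INTER_CUBIC)
bar=np.array([[-24,-8],[18,-8],[30,-2],[30,2],[18,8],[-24,8]])
for sh,z,col in((bar,48,(0,255,0)),(np.c_[17.5*np.cos(t),17.5*np.sin(t)],22,(0,0,255)),(np.c_[17.5*np.cos(t),17.5*np.sin(t)],0,(255,0,0))):
    P=np.array([proj(ci,o+K@[*q,z]) for q in sh]);P=((P-[x0,y0]+.5)*S-.5).round().astype(np.int32)
    cv2.polylines(c,[P],True,col,1)
cv2.imwrite("pics/held.png",c)
E
```

```text
c82 [ 630.36011144 -223.39446997   82.        ] collar60 [ 630.55317184 -223.62978747   60.        ] top(236) r10 @82 [ 620.82705625 -221.99185132   82.        ]
edge yaw 76.92020639496167 17.977496570238092 mid [ 633.39659761 -224.17397605   82.        ]
edge yaw 79.01298101225665 17.972634936274755 mid [ 635.5729774  -224.49756879   82.        ]
```

View pics/held.png

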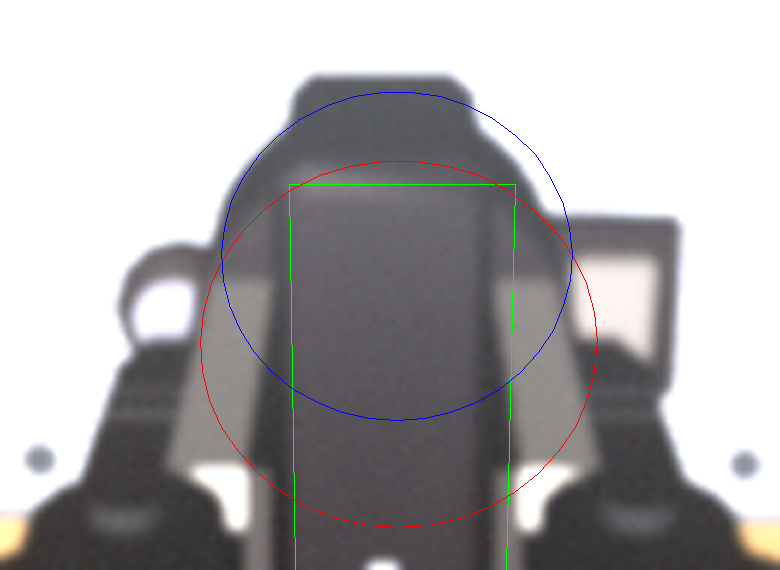

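The held knob and finger pads both sit about 3 px (1.2 mm) left of the prediction. That is a small camera bias, and the knob is centred in the pads. The wrist and top views put the spindle at (630,-223.5) ±1.5 mm with its flat facing -12°, so tool yaw should be 78°.

```bash
python3 -c "
from h import *
goal([630.6,-223.5,123],78)"
```

```text
t 8.6 pos [ 686.8 -233.7  199.1] rot [ 0.07 -0.19  3.47] shift [56.9  1.6 76.3] q6 -0.29 F [ 0.3  1.4 -0.3] w 0.176 g 58.70019257068634
```

To row units: 76 mm / 800 = 0.095, 56.9 mm / 800 = 0.0711, 3.5 degrees / 360 = 0.0097.

Request:
{"fn": "drive_tool", "kwargs": {"targets": "0.0003 -0.0006 0.0097 0.0375 0.0013 0.0125 -1;0.0003 -0.0006 0.0097 0.0711 0.002 0.0375 -1;0.0003 -0.0006 0.0097 0.0711 0.002 0.075 -1;0.0003 -0.0006 0.0097 0.0711 0.002 0.095 -1;0.0003 -0.0006 0.0097 0.0711 0.002 0.095 -1;0.0003 -0.0006 0.0097 0.0711 0.002 0.095 -1;0.0003 -0.0006 0.0097 0.0711 0.002 0.095 -1"}}

```text
time: 9.3
eef_pos: [631.9, -223.4, 126.7]
ee_rot: [0.104, 0.995, -0.001, 0.003]
ft_force: [1.2, -0.9, -0.2]
gripper_width: 0.175
grip_force: 58.7
```

```bash
python3 -c "
from h import *
goal([630.6,-223.5,123],78)"
```

```text
t 9.3 pos [ 631.9 -223.4  126.7] rot [-0.12  0.3   0.06] shift [ 1.3 -0.4  3.7] q6 -0.26 F [ 1.2 -0.9 -0.2] w 0.175 g 58.674209117889404
```

Request:
{"fn": "drive_tool", "kwargs": {"targets": "0 0 0 0 0 0 -1;0 0 0 0 0 0 -1;0 0 0 0 0 0 -1;0 0 0 0 0 0 -1"}}

```text
time: 9.7
eef_pos: [631.3, -224.0, 125.5]
ee_rot: [0.105, 0.995, -0.001, 0.002]
ft_force: [0.3, 0.4, -0.7]
gripper_width: 0.176
grip_force: 58.7
```

To row units: 10 mm / 800 = 0.0125, 8 mm / 800 = 0.01.

Request:
{"fn": "drive_tool", "kwargs": {"targets": "0 0 0 0 0 0.0025 -1;0 0 0 0 0 0.005 -1;0 0 0 0 0 0.0075 -1;0 0 0 0 0 0.01 -1;0 0 0 0 0 0.0125 -1;0 0 0 0 0 0.0125 -1"}}

```text
time: 10.3
eef_pos: [631.2, -223.8, 115.0]
ee_rot: [0.104, 0.995, -0.001, 0.001]
ft_force: [-0.5, 0.3, -0.9]
gripper_width: 0.176
grip_force: 58.7
```

```bash
python3 -c "
from h import *
goal([630.6,-223.5,100],78)"
```

```text
t 10.3 pos [ 631.2 -223.8  115. ] rot [-0.09  0.17  0.  ] shift [ 0.7  0.2 15. ] q6 -0.26 F [-0.5  0.3 -0.9] w 0.176 g 58.67336332798004
```

To row units: 10 mm / 800 = 0.0125, 8 mm / 800 = 0.01.

Request:
{"fn": "drive_tool", "kwargs": {"targets": "0 0 0 0.0006 0 0.0025 -1;0 0 0 0.0006 0 0.005 -1;0 0 0 0.0006 0 0.0075 -1;0 0 0 0.0006 0 0.01 -1;0 0 0 0.0006 0 0.0125 -1;0 0 0 0.0006 0 0.0125 -1"}}

```text
time: 10.9
eef_pos: [630.7, -223.7, 104.9]
ee_rot: [0.104, 0.995, -0.001, 0.001]
ft_force: [-0.5, -0.1, -1.1]
gripper_width: 0.171
grip_force: 58.7
```

To row units: 6 mm / 800 = 0.0075, 4.5 mm / 800 = 0.0056.

Request:
{"fn": "drive_tool", "kwargs": {"targets": "0 0 0 0 0 0.0019 -1;0 0 0 0 0 0.0038 -1;0 0 0 0 0 0.0056 -1;0 0 0 0 0 0.0075 -1;0 0 0 0 0 0.0075 -1;0 0 0 0 0 0.0075 -1", "newtons": 80}}

```text
time: 11.5
eef_pos: [631.0, -223.8, 99.7]
ee_rot: [0.104, 0.995, -0.001, 0.002]
ft_force: [-0.8, 1.0, 2.6]
gripper_width: 0.166
grip_force: 83.6
```

To row units: 7 mm / 800 = 0.0088, 6 mm / 800 = 0.0075.

Request:
{"fn": "drive_tool", "kwargs": {"targets": "0 0 0 0 0 0.0025 -1;0 0 0 0 0 0.005 -1;0 0 0 0 0 0.0075 -1;0 0 0 0 0 0.0088 -1;0 0 0 0 0 0.0088 -1;0 0 0 0 0 0.0088 -1"}}

```text
time: 12.1
eef_pos: [631.1, -223.9, 93.0]
ee_rot: [0.104, 0.995, -0.001, 0.002]
ft_force: [-2.2, 1.3, 8.9]
gripper_width: 0.168
grip_force: 84.4
```

To row units: 3 mm / 800 = 0.0038, 2 mm / 800 = 0.0025.

Request:
{"fn": "drive_tool", "kwargs": {"targets": "0 0 0 0 0 0.0013 -1;0 0 0 0 0 0.0025 -1;0 0 0 0 0 0.0038 -1;0 0 0 0 0 0.0038 -1;0 0 0 0 0 0.0038 -1;0 0 0 0 0 0.0038 -1"}}

```text
time: 12.7
eef_pos: [631.3, -224.0, 92.0]
ee_rot: [0.104, 0.995, -0.002, 0.003]
ft_force: [-6.1, 3.6, 21.3]
gripper_width: 0.163
grip_force: 86.5
```

```bash
python3 - <<'E'
from h import *
goal([631,-223.8,92],78)
cv2.imwrite("pics/end.png",bot.read_camera("side"));ci=bot.camera_info("side")
u,v=proj(ci,[630,-224,90]).astype(int)
cv2.imwrite("pics/endc.png",cv2.resize(cv2.imread("pics/end.png")[v-35:v+35,u-45:u+45],None,fx=8,fy=8,interpolation=cv2.INTER_CUBIC))
E
```

```text
t 12.7 pos [ 631.3 -224.    92. ] rot [-0.14  0.37  0.01] shift [ 0.3  0.1 -0. ] q6 -0.26 F [-6.1  3.6 21.3] w 0.163 g 86.4876937866211
```

View pics/endc.png

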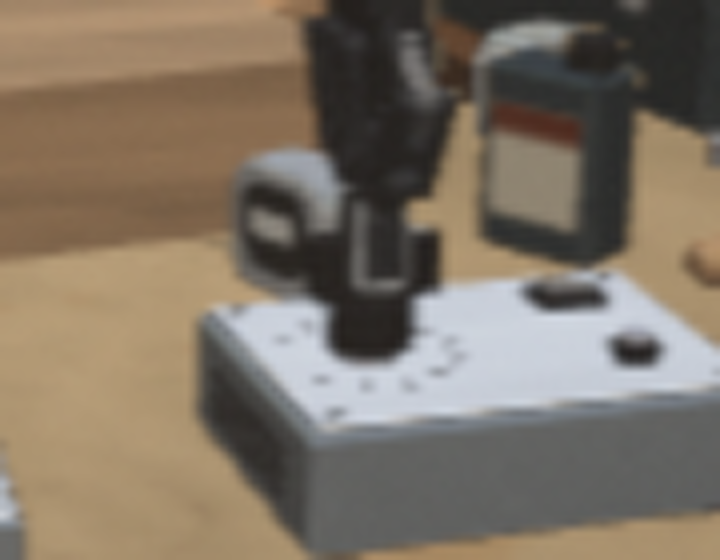

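The knob sits low and upright on the spindle, just above the box top, with its hub at about (370,335). The TCP height of 92.0 matches the expected 92.2 for home and fully pressed, and the 21 N push shows it is on the stop. I'll hand in.

```bash
python3 -c "
from h import *
print(bot.sign_off())"
```

```text
the job is handed in; nothing more can be done
None
```

I handed the job in at about 12.7 s of the 51 s allowed, with the knob home on the spindle, pressed to its stop and still gripped; the sign-off returned no verdict.

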